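# Load the label dispenser at the coffee bar

### The job

Load the label dispenser: thread the wide label roll onto its horizontal rod first, then the narrow roll, and close the rod with the square wooden end cap, pushed fully home so that the rod's tip meets the bottom of the cap's hole. Let go of everything and leave the other things on the counter where they are.

Things in the scene. Friction and masses are not known exactly. Their poses are not given: they have to be found in the camera images.
- dispenser: Dark steel label dispenser, fixed: foot 120 x 185 x 12 mm, upright back plate 76 wide, 14 thick, 150 mm tall, and a bare level steel rod standing out from the plate's front face. A serrated tear bar, top 48 mm high, runs along the foot on the negative x side. Origin on the counter straight below the point where the rod leaves the plate; y parallel to the rod, z up. Heading varies.
- rod_root (a point): Point on the rod's axis at the front face of the back plate, 125 mm above the counter. Axes as dispenser. The rod is 18 mm in diameter and runs 152 mm from here towards negative y.
- rod_tip (a point): Centre of the rod's free end, 152 mm from rod_root towards negative y of the dispenser. Axes as dispenser. The last 8 mm of the rod taper to a flat nose 10 mm across.
- cradle: Low pale wooden trough, fixed, base 72 x 190 x 8 mm, with two sloping rails up to 22 mm high that stay under the rolls (within 32 mm of the middle line). It holds the two rolls one behind the other along its length, axes 40 mm above the counter; either roll may lie at either end. Origin on the counter under its middle, y along its length.
- wide_roll: White paper label roll on a cardboard core, 60 mm wide, 64 mm outer diameter, with a through hole 30 mm in diameter (6 mm of play all round on the rod), about 120 g. It lies in the cradle with its hole level. Origin at its centre; y along its hole's axis. The same from both ends.
- narrow_roll: As the wide roll (64 mm outer diameter, 30 mm hole) but only 40 mm wide, about 80 g. Origin at its centre; y along its hole's axis.
- end_cap: Pale wooden block, 50 x 50 mm section, 60 mm long, about 110 g, lying on a long side. One end face has a blind hole 21 mm in diameter (1.5 mm of play all round on the rod), 40 mm deep, mouth chamfered 3 mm. Origin at the block's centre on the hole's axis, 25 mm above the counter as it lies; y along the hole, open end at positive y. It stays on the rod by friction where it is left.
- cap_mouth (a point): Centre of the mouth of the cap's hole, 30 mm from the cap's origin along its positive y.
- cap_seat (a point): Centre of the bottom of the cap's hole, 40 mm behind the mouth (10 mm from the cap's origin along its negative y). Fully home, it meets the rod's tip; the mouth then stands 112 mm from the back plate, which leaves 12 mm of play for the two rolls.
- espresso_cup: White cup, 68 mm across, 58 mm tall; bystander, leave alone. Origin under its foot.
- tamper: Dark metal coffee tamper standing on its 56 mm disc, 76 mm tall; bystander. Origin under its foot.
- brush: Small hand brush lying on the counter; bystander.
- pitcher: Open steel milk jug with a handle, 84 mm across, 105 mm tall; bystander. Origin under its foot.
- canister: Metal can, 70 mm across, 100 mm tall; bystander. Origin under its foot.
- sauce_jar: Amber jar, 68 mm across, 120 mm tall; bystander. Origin under its foot.
- saucer: White saucer, 120 mm across, 18 mm tall; bystander. Origin under its foot.
Not all that is in view belongs to the job. What is shaped like the wide_roll but turquoise is not meant. Several things have the shape of the end_cap; the one meant has the colours described above.

How it is judged:
On the way, in this order (a step that is already met when the one before it is completed fails the run):
1. the wide roll is threaded on the rod (y of wide_roll in the frame of rod_root between -0.115 and 0 m and x of wide_roll in the frame of rod_root between -0.012 and 0.012 m and z of wide_roll in the frame of rod_root between -0.012 and 0.012 m), for 0.2 s.
2. the narrow roll is threaded on the rod outside the wide roll (all of step 1 and y of narrow_roll in the frame of rod_root between -0.13 and -0.06 m and x of narrow_roll in the frame of rod_root between -0.012 and 0.012 m and z of narrow_roll in the frame of rod_root between -0.012 and 0.012 m), for 0.2 s.
At the end, for the whole second after the job is handed in: The wide roll is on the rod next to the back plate (gap at most about 20 mm), the narrow roll is on the rod outside it, and the end cap is on the rod with its hole's bottom within 7 mm of the rod's tip and in line with it (0.15 rad); all three at rest and released (y of wide_roll in the frame of rod_root between -0.052 and -0.026 m and x of wide_roll in the frame of rod_root between -0.012 and 0.012 m and z of wide_roll in the frame of rod_root between -0.012 and 0.012 m and y of narrow_roll in the frame of rod_root between -0.102 and -0.072 m and x of narrow_roll in the frame of rod_root between -0.012 and 0.012 m and z of narrow_roll in the frame of rod_root between -0.012 and 0.012 m and y of cap_seat in the frame of rod_root between -0.159 and -0.14 m and x of cap_seat in the frame of rod_root between -0.006 and 0.006 m and z of cap_seat in the frame of rod_root between -0.006 and 0.006 m and angle between the y axis of end_cap and the y axis of dispenser, either way round below 0.15 rad and linear speed of each of wide_roll, narrow_roll, end_cap below 0.02 m/s and angular speed of each of wide_roll, narrow_roll, end_cap below 0.5 rad/s); the robot touches nothing.
It fails at once if one of the bystanders is pushed more than 40 mm from its place (distance of any of espresso_cup, tamper, brush, pitcher, canister, sauce_jar, saucer from where it was at the start of the episode above 0.04 m).
It fails at once if one of the standing bystanders is knocked over (angle between any of espresso_cup, tamper, pitcher, canister, sauce_jar, saucer's own z axis and vertical above 0.5 rad).
It also fails if it takes over 72 s, if anything falls off the work surface, if the arm or the gripper's body presses on something with over 40 N, if the wrist force passes 120 N, or if a joint passes its speed limit or range.

### The arm

A 6-joint arm with a two-finger parallel gripper is mounted at the origin on the work surface. World frame = base frame: x ahead of the robot, y to its left, z up, the work surface at z = 0. Lengths are in m, angles in rad, forces in N, time in s.
With the tool pointing down it reaches from about 0.275 to 0.825 m from the base axis. Payload 5.2 kg.
Tool frame: the origin (TCP) lies where the fingers leave the gripper's body, on its centre line; the fingertips stand 84 mm ahead of it and the grasp point (between the pads) lies 65 mm ahead of it; z points along the fingers, y is the direction in which the jaws open and shut (so a half turn about z gives the same grasp; the last joint's range is limited). The gripper opens to 93 mm and grips with 3 to 60 N. Pads are 15 mm wide; open, the fingers measure 128 mm over their backs; the gripper's body (75 mm by 188 mm) begins 65 mm behind the grasp point.
Start: joints at [1.1, 0.259, 1.535, -0, 1.348, -0.203], TCP at [0.146, 0.53, 0.303] pointing down, gripper open.
Joint ranges: [-3.14, 3.14], [-0.91, 2.08], [0.19, 2.58], [-1.22, 4.36], [0.22, 2.71], [-3.12, 3.12]. Speed limits (rad/s): [2.57, 2.57, 3.14, 3.14, 3.14, 3.14].

### API

Orientations are given as a rotation vector (axis times angle).
In Python, from rig import r gives the robot as it stands. The module is installed in compiled form; this text tells all that it offers.
- The arm moves only by the shell command python3 -m crank 'ROWS' [FORCE]. ROWS is JSON, a list of rows, each an object with "delta_pos": the shift along the tool's x, y, z in cm, a list of three; "spin": the turn about the tool's z in degrees; "hand": the finger opening in cm, from 0 to 9.3. A call has 1 to 8 rows; each row is the pose to reach, as a shift and turn from the pose commanded when the call began, along the tool's axes at that moment; what a row does not reach only later rows make up. A row lasts 1/10 s, in which the tool goes at most 50 mm and 8.59 degrees, less where a joint would pass 70% of its speed; a pose out of reach is approached as far as the arm can. A call with a gripper value outside its range is refused whole. The fingers move at their own pace and stop on an object; FORCE is the grip in N (left out, the last holds). Time passes only in rows, so rows that repeat a pose let the fingers close. It gives the time, the measured TCP pose, the force and the opening at its end, in the units of the state.
- r.get_obs(): the state, without advancing time (a new reading comes with each control period).
- r.get_image(name): name is "scene" or "top" or "wrist"; returns a dict with "pixels" (384x512x3 uint8, blue, green, red), "intrinsics" (3x3 intrinsics, pixels), "eye" and "attitude" of the camera in the world. Camera axes: x right, y up, looking along -z (the intrinsics and any distortion apply to the point x, -y, -z); pixel columns grow to the right and rows downward; lengths in m; the calibration is good to about 2 mm. A picture is of the moment at which its call begins. There is no depth.
- r.hand_in(): hands the job in, once; it reports no verdict.
The state is a dict: "time_s": time; "qpos": joint angles; "qd": joint speeds; "joint_torque": joint torques, N m; "tool_pos": TCP position; "orientation": TCP orientation; "force": force on the tool from outside, world axes, zero at the start; "torque": the same for the moment, N m; "finger_gap": finger opening in m.
Only numpy, scipy, OpenCV 4.12 (cv2) and the standard library are available. Lean on these libraries where they do the work, as an engineer would, in place of code of your own. Each camera call takes 0.05 s, during which the arm holds its last target.

## Working session

There is one attempt and no reset: what is moved stays moved. The work goes in short steps, Python scripts to look and compute and a shell command to move; the robot and the scene stay as the last step left them, time stands still between calls to the robot, and variables do not carry over. Pictures are saved under pics/ and viewed, and the job is handed in when it is done.

```bash
mkdir -p pics; ls
python3 - <<'E'
from rig import r
import cv2,numpy as np
print(r.get_obs())
for n in ["scene","top","wrist"]:
    d=r.get_image(n)
    cv2.imwrite(f"pics/{n}0.png",d["pixels"])
    print(n,d["intrinsics"],d["eye"],d["attitude"],[k for k in d])
E
```

```text
pics
{'time_s': 0.0, 'qpos': array([ 1.10015895e+00,  2.59339850e-01,  1.53604842e+00, -2.63543733e-05,
        1.34797020e+00, -2.02826977e-01]), 'qd': array([ 0.00053315,  0.00067337, -0.00103105,  0.00060116, -0.00110276,
        0.00104701]), 'joint_torque': array([ 7.22878085e-04, -4.37307966e+01, -2.84004790e+01,  7.19628925e-02,
        4.12276725e-02, -1.57151912e-04]), 'tool_pos': array([0.14536542, 0.53005091, 0.30193316]), 'orientation': array([-4.19335651e-01, -3.11291535e+00,  2.63083582e-03]), 'force': array([ 0.50174097, -0.29912261, -0.15775616]), 'torque': array([-0.00635134,  0.00735453, -0.00452248]), 'finger_gap': 0.09282689759775449}
scene [[471.09907432   0.         258.89659727]
 [  0.         471.09907432 192.42547467]
 [  0.           0.           1.        ]] [ 1.74164664 -0.62953653  0.89317837] [0.90574084 0.58868258 0.99339292] ['pixels', 'intrinsics', 'eye', 'attitude']
top [[375.50629023   0.         259.47556904]
 [  0.         375.50629023 183.53560722]
 [  0.           0.           1.        ]] [ 0.42913649 -0.0517728   1.21940936] [ 0.11162213 -0.11632521 -1.56261986] ['pixels', 'intrinsics', 'eye', 'attitude']
wrist [[273.59875495   0.         256.0113089 ]
 [  0.         273.59875495 193.95442328]
 [  0.           0.           1.        ]] [0.0793556  0.54826963 0.38420736] [-0.21362534 -0.16075081  1.2960175 ] ['pixels', 'intrinsics', 'eye', 'attitude']
```

View pics/scene0.png

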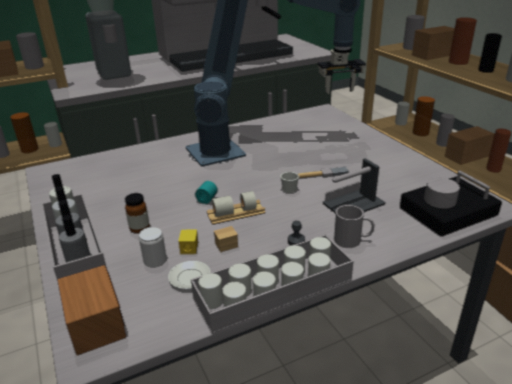

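View pics/top0.png

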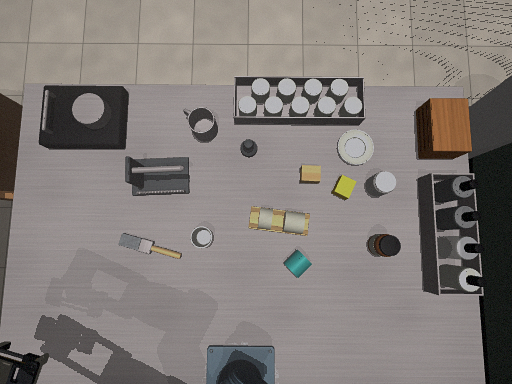

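View pics/wrist0.png

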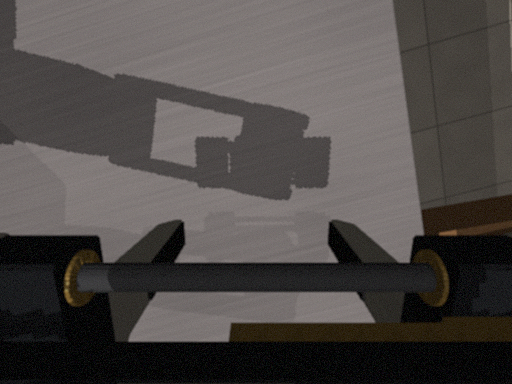

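```bash
cat > h.py <<'E'
import numpy as np,cv2
from scipy.spatial.transform import Rotation as R
def ray(d,u,v):
    K=d["intrinsics"];c=np.array([(u-K[0,2])/K[0,0],-(v-K[1,2])/K[1,1],-1.0])
    return np.array(d["eye"]),R.from_rotvec(d["attitude"]).as_matrix()@c
def at(d,u,v,z):
    e,w=ray(d,u,v);return e+w*(z-e[2])/w[2]
def proj(d,p):
    c=R.from_rotvec(d["attitude"]).as_matrix().T@(np.asarray(p,float)-d["eye"])
    K=d["intrinsics"];return K[0,0]*c[0]/-c[2]+K[0,2],K[1,1]*-c[1]/-c[2]+K[1,2]
def crop(d,name,u0,v0,w,h,s):
    i=d["pixels"][v0:v0+h,u0:u0+w];cv2.imwrite(name,cv2.resize(i,None,fx=s,fy=s,interpolation=cv2.INTER_CUBIC))
E
python3 - <<'E'
from h import *
from rig import r
import pickle
t=r.get_image("top");s=r.get_image("scene")
pickle.dump((t,s),open("im0.pkl","wb"))
crop(t,"pics/t_cr.png",235,150,130,95,6)
crop(t,"pics/t_di.png",110,95,120,100,6)
crop(s,"pics/s_cr.png",170,170,110,90,7)
crop(s,"pics/s_di.png",310,150,90,75,8)
E
```

```text
(no output)
```

View pics/t_cr.png

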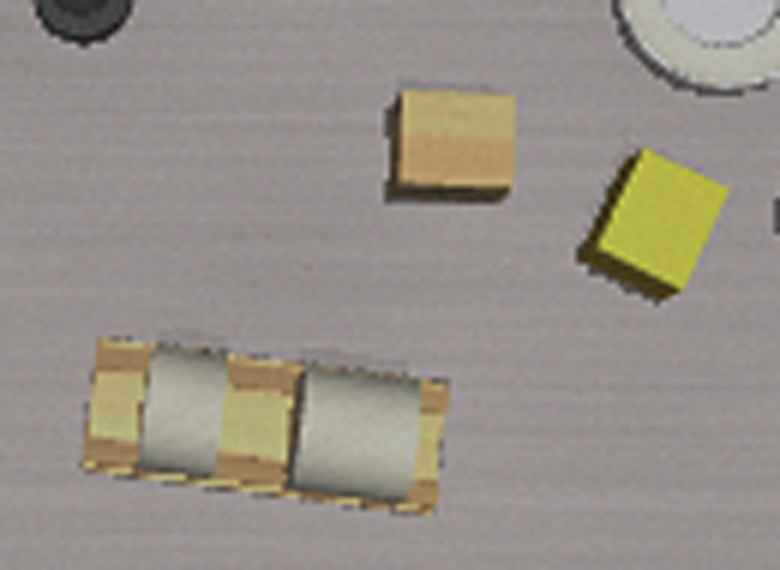

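View pics/t_di.png

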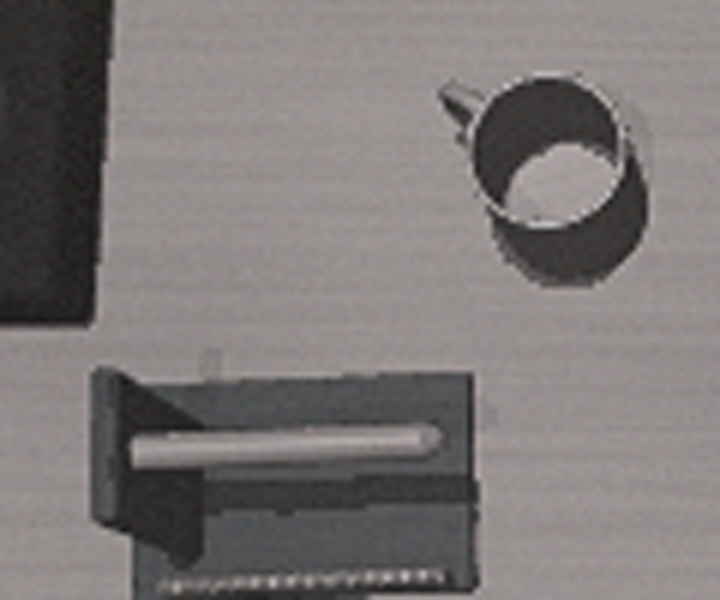

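View pics/s_cr.png

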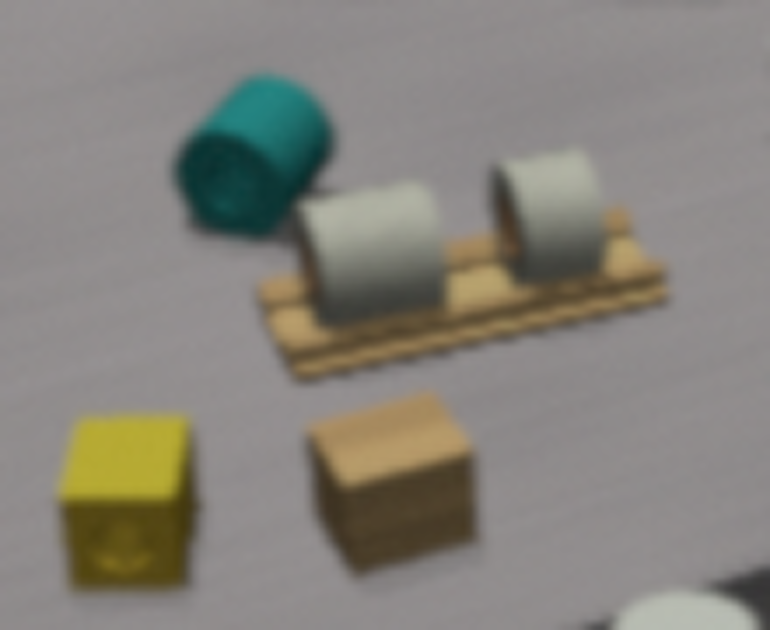

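View pics/s_di.png

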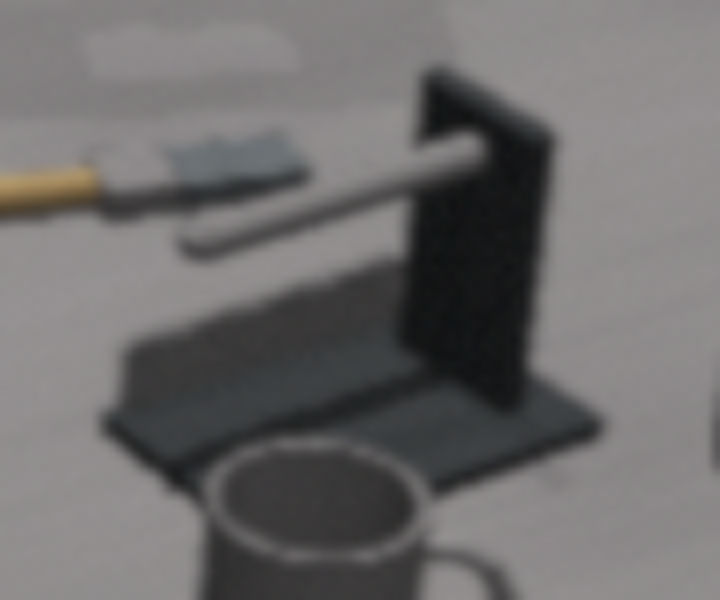

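Run:
```python
from h import *
import pickle
t,s=pickle.load(open("im0.pkl","rb"))
c=lambda x,y,z,o=(235,150):at(t,o[0]+x/6-.5+.5/6,o[1]+y/6-.5+.5/6,z)
def P(n,a):print(n,np.round(a,4))
def seg(n,a,b):
    P(n,(a+b)/2);d=b-a;print('  len',np.linalg.norm(d).round(4),'ang',np.degrees(np.arctan2(d[1],d[0])).round(2))
seg("wide axis",c(418,438,.072),c(303,426,.072))
seg("wide across",c(353,501,.04),c(362,368,.04))
seg("narrow axis",c(223,417,.072),c(147,408,.072))
seg("narrow across",c(181,474,.04),c(188,347,.04))
seg("cap axis",c(513,140,.05),c(400,137,.05))
seg("cap across",c(456,185,.05),c(458,91,.05))
seg("cap R edge",c(512,187,.05),c(516,94,.05))
seg("cap bot edge",c(512,187,.05),c(397,184,.05))
seg("cap top edge",c(516,94,.05),c(402,90,.05))
seg("cradle bot",c(432,514,.008),c(83,470,.008))
seg("cradle L",c(83,467,.012),c(99,340,.012))
seg("cradle R",c(432,512,.012),c(448,380,.012))
D=lambda x,y,z:c(x,y,z,(110,95))
P("tip",D(432,440,.125));P("root",D(132,452,.125))
P("tip hi x",D(427,424,.125));P("tip lo",D(427,457,.125));P("root hi",D(140,435,.125));P("root lo",D(140,469,.125))
seg("rod",D(434,441,.125),D(132,452,.125))
seg("plate top face front edge",D(131,524,.15),D(118,368,.15)) 
seg("plate top back",D(93,522,.15),D(93,368,.15)) 
seg("foot R",D(475,592,.012),D(472,375,.012)) 
print(t["eye"])
```

```text
wide axis [ 0.4805 -0.1625  0.072 ]
  len 0.0586 ang 84.35
wide across [ 0.4808 -0.164   0.04  ]
  len 0.0693 ang -4.37
narrow axis [ 0.4899 -0.0734  0.072 ]
  len 0.0389 ang 83.56
narrow across [ 0.4928 -0.0738  0.04  ]
  len 0.0662 ang -3.01
cap axis [ 0.6358 -0.2166  0.05  ]
  len 0.0596 ang 88.77
cap across [ 0.6362 -0.2168  0.05  ]
  len 0.0503 ang -2.05
cap R edge [ 0.635  -0.2469  0.05  ]
  len 0.0498 ang -3.48
cap bot edge [ 0.6107 -0.2151  0.05  ]
  len 0.0604 ang 88.8
cap top edge [ 0.6608 -0.2183  0.05  ]
  len 0.0603 ang 88.27
cradle bot [ 0.4512 -0.1133  0.008 ]
  len 0.1875 ang 83.15
cradle L [ 0.4978 -0.0243  0.012 ]
  len 0.0683 ang -6.7
cradle R [ 0.4761 -0.2107  0.012 ]
  len 0.0708 ang -7.72
tip [0.6347 0.1762 0.125 ]
root [0.6279 0.3238 0.125 ]
tip hi x [0.6427 0.179  0.125 ]
tip lo [0.6262 0.1784 0.125 ]
root hi [0.6364 0.3203 0.125 ]
root lo [0.6194 0.3194 0.125 ]
rod [0.6311 0.2495 0.125 ]
  len 0.1487 ang 92.44
plate top face front edge [0.6265 0.319  0.15  ]
  len 0.0771 ang 7.78
plate top back [0.6269 0.3342 0.15  ]
  len 0.0755 ang 3.24
foot R [0.6325 0.1764 0.012 ]
  len 0.1196 ang 2.63
[ 0.42913649 -0.0517728   1.21940936]
```

```bash
cat >> h.py <<'E'
def plan(x,y,z,jaw):
    from rig import r
    o=r.get_obs();M=R.from_rotvec(o["orientation"]).as_matrix();p=np.array(o["tool_pos"])
    d=M.T@(np.array([x,y,z])-p)*100
    j=np.degrees(np.arctan2(M[1,1],M[0,1]))
    sp=-(jaw-j);
    print("t",round(o["time_s"],2),"pos",p.round(4),"jaw",j.round(2),"tilt",M[:,2].round(4),"F",np.round(o["force"],1),"gap",round(o["finger_gap"],4))
    print("delta cm",d.round(2),"spin",round(sp,1))
E
python3 - <<'E'
from h import *
plan(.481,-.163,.25,-6)
E
```

```text
t 0.25 pos [0.1454 0.5302 0.3024] jaw 74.66 tilt [-4.e-04 -8.e-04 -1.e+00] F [ 0.1  0.1 -1.2] gap 0.0931
delta cm [-50.7  -57.97   5.28] spin 80.7
```

Candidates in the top image: the white rolls are narrow (266,218) and wide (296,222), with a turquoise decoy at (298,264). The blocks are pale wood (311,174) and a yellow decoy (345,187). I choose the white roll at (296,222), measured 59 mm long, and the pale block. Both show clearly in the crop above.

```bash
python3 -m crank '[{"delta_pos":[-50.7,-58,0],"spin":80.7,"hand":9.3},{"delta_pos":[-50.7,-58,0],"spin":80.7,"hand":9.3},{"delta_pos":[-50.7,-58,0],"spin":80.7,"hand":9.3},{"delta_pos":[-50.7,-58,0],"spin":80.7,"hand":9.3},{"delta_pos":[-50.7,-58,0],"spin":80.7,"hand":9.3},{"delta_pos":[-50.7,-58,0],"spin":80.7,"hand":9.3},{"delta_pos":[-50.7,-58,0],"spin":80.7,"hand":9.3},{"delta_pos":[-50.7,-58,0],"spin":80.7,"hand":9.3}]'
python3 - <<'E'
from h import *
plan(.481,-.163,.25,-6)
E
```

```text
time_s: 1.05
tool_pos: [0.3199, 0.1686, 0.303]
orientation: [2.11, 2.326, 0.002]
force: [0.6, 0.1, 0.4]
finger_gap: 0.093
t 1.05 pos [0.3199 0.1686 0.303 ] jaw 5.58 tilt [ 1.1e-03  3.0e-04 -1.0e+00] F [0.6 0.1 0.4] gap 0.093
delta cm [-34.56  12.8    5.31] spin 11.6
```

```bash
python3 -m crank '[{"delta_pos":[-34,12.6,5.3],"spin":11,"hand":9.3},{"delta_pos":[-34,12.6,5.3],"spin":11,"hand":9.3},{"delta_pos":[-34,12.6,5.3],"spin":11,"hand":9.3},{"delta_pos":[-34,12.6,5.3],"spin":11,"hand":9.3},{"delta_pos":[-34,12.6,5.3],"spin":11,"hand":9.3},{"delta_pos":[-34,12.6,5.3],"spin":11,"hand":9.3},{"delta_pos":[-34,12.6,5.3],"spin":11,"hand":9.3},{"delta_pos":[-34,12.6,5.3],"spin":11,"hand":9.3}]'
python3 - <<'E'
from h import *
from rig import r
plan(.481,-.163,.105,-6)
d=r.get_image("wrist");cv2.imwrite("pics/w1.png",d["pixels"])
for p in [(.481,-.163,.072),(.4777,-.1928,.072),(.484,-.133,.072),(.492,-.0735,.072),(.636,-.2167,.05)]: print(np.round(proj(d,p),1))
E
```

```text
time_s: 1.85
tool_pos: [0.4813, -0.1591, 0.2488]
orientation: [2.321, 2.116, -0.001]
force: [-0.7, 0.4, 0.0]
finger_gap: 0.093
t 1.85 pos [ 0.4813 -0.1591  0.2488] jaw -5.29 tilt [ 2.0e-04 -1.1e-03 -1.0e+00] F [-0.7  0.4  0. ] gap 0.093
delta cm [-0.37 -0.   14.38] spin 0.7
[256.5 199.7]
[255.9 228.3]
[256.7 169.3]
[259.5 103.2]
[401.8 228.7]
```

View pics/w1.png

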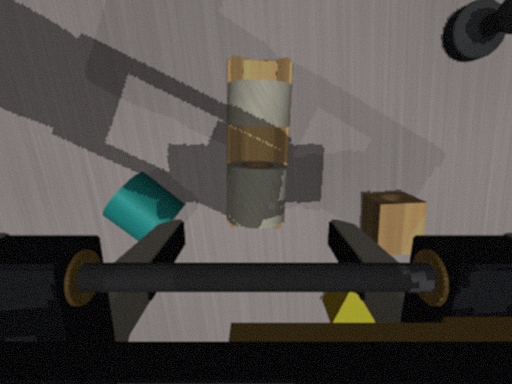

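The wrist picture shows the wide roll centred at (256,196), the narrow one at (260,105), and the cap's hole at (393,197) on the +y end. All match the predictions, so I descend and grip.

```bash
python3 -m crank '[{"delta_pos":[-0.2,0,5],"spin":0.7,"hand":9.3},{"delta_pos":[-0.2,0,10],"spin":0.7,"hand":9.3},{"delta_pos":[-0.2,0,13.4],"spin":0.7,"hand":9.3},{"delta_pos":[-0.2,0,14.4],"spin":0.7,"hand":9.3},{"delta_pos":[-0.2,0,14.4],"spin":0.7,"hand":9.3},{"delta_pos":[-0.2,0,14.4],"spin":0.7,"hand":6},{"delta_pos":[-0.2,0,14.4],"spin":0.7,"hand":6},{"delta_pos":[-0.2,0,14.4],"spin":0.7,"hand":6}]' 25
python3 - <<'E'
from h import *
plan(.481,-.161,.105,-6)
E
```

```text
time_s: 2.7
tool_pos: [0.4808, -0.1573, 0.1075]
orientation: [2.328, 2.104, 0.002]
force: [0.5, -0.0, -0.7]
finger_gap: 0.0738
t 2.7 pos [ 0.4808 -0.1573  0.1075] jaw -5.79 tilt [ 0.003  -0.0018 -1.    ] F [ 0.5 -0.  -0.7] gap 0.0738
delta cm [-0.36  0.06  0.25] spin 0.2
```

```bash
python3 -m crank '[{"delta_pos":[-0.3,0,0.2],"spin":0,"hand":7.4},{"delta_pos":[-0.3,0,0.2],"spin":0,"hand":6},{"delta_pos":[-0.3,0,0.2],"spin":0,"hand":5.5},{"delta_pos":[-0.3,0,0.2],"spin":0,"hand":5.5},{"delta_pos":[-0.3,0,0.2],"spin":0,"hand":5.5}]' 25
python3 - <<'E'
from h import *
plan(.481,-.161,.305,-6)
E
```

```text
time_s: 3.2
tool_pos: [0.4808, -0.1605, 0.1044]
orientation: [2.329, 2.104, 0.002]
force: [5.3, -0.1, 2.3]
finger_gap: 0.0638
t 3.2 pos [ 0.4808 -0.1605  0.1044] jaw -5.81 tilt [ 0.0032 -0.0014 -1.    ] F [ 5.3 -0.1  2.3] gap 0.0638
delta cm [ -0.07   0.09 -20.06] spin 0.2
```

```bash
python3 -m crank '[{"delta_pos":[0,0,-5],"spin":0,"hand":5.5},{"delta_pos":[0,0,-10],"spin":0,"hand":5.5},{"delta_pos":[0,0,-14.5],"spin":0,"hand":5.5},{"delta_pos":[0,0,-14.5],"spin":0,"hand":5.5}]'
python3 - <<'E'
from h import *
from rig import r
plan(.637,.109,.25,2.5)
import pickle
t,s=pickle.load(open("im0.pkl","rb"))
# scene residuals
for p in [(.6345,.174,.125),(.628,.324,.125)]: print(np.array(proj(s,p)).round(1),((np.array(proj(s,p))+.5-[310,150])*8).round(0))
d=r.get_image("wrist");cv2.imwrite("pics/w2.png",d["pixels"])
E
```

```text
time_s: 3.6
tool_pos: [0.4813, -0.1611, 0.2545]
orientation: [2.324, 2.1, 0.004]
force: [0.7, -0.1, -0.6]
finger_gap: 0.064
t 3.6 pos [ 0.4813 -0.1611  0.2545] jaw -5.78 tilt [ 0.0078 -0.0053 -1.    ] F [ 0.7 -0.1 -0.6] gap 0.064
delta cm [28.44 12.77  0.43] spin -8.3
[333.6 180.4] [193. 247.]
[369.3 169.1] [478. 157.]
```

View pics/w2.png

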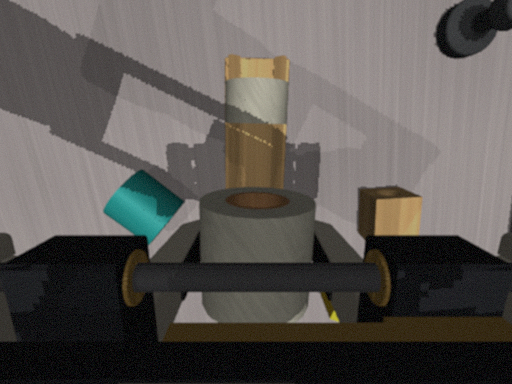

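```bash
python3 -m crank '[{"delta_pos":[28.4,12.8,0.4],"spin":-8.3,"hand":5.5},{"delta_pos":[28.4,12.8,0.4],"spin":-8.3,"hand":5.5},{"delta_pos":[28.4,12.8,0.4],"spin":-8.3,"hand":5.5},{"delta_pos":[28.4,12.8,0.4],"spin":-8.3,"hand":5.5},{"delta_pos":[28.4,12.8,0.4],"spin":-8.3,"hand":5.5},{"delta_pos":[28.4,12.8,0.4],"spin":-8.3,"hand":5.5},{"delta_pos":[28.4,12.8,0.4],"spin":-8.3,"hand":5.5},{"delta_pos":[28.4,12.8,6.4],"spin":-8.3,"hand":5.5}]'
python3 - <<'E'
from h import *
from rig import r
plan(.637,.109,.19,2.5)
d=r.get_image("wrist");cv2.imwrite("pics/w3.png",d["pixels"]);t=r.get_image("top");crop(t,"pics/t3.png",110,115,130,100,6)
for k in (0,.05,.1,.152):print(np.round(proj(d,(.6345-.0065*k/.152,.174+.152*k/.152,.125)),1))
import pickle;pickle.dump((d,t),open("im3.pkl","wb"))
E
```

```text
time_s: 4.45
tool_pos: [0.639, 0.112, 0.1983]
orientation: [2.163, 2.268, 0.011]
force: [1.2, -0.2, -1.9]
finger_gap: 0.064
t 4.45 pos [0.639  0.112  0.1983] jaw 2.7 tilt [ 1.030e-02 -1.000e-04 -9.999e-01] F [ 1.2 -0.2 -1.9] gap 0.064
delta cm [-0.29 -0.22  0.83] spin 0.2
[252.7 135.3]
[252.8  35.1]
[253.  -84.4]
[ 253.2 -236.2]
```

View pics/w3.png

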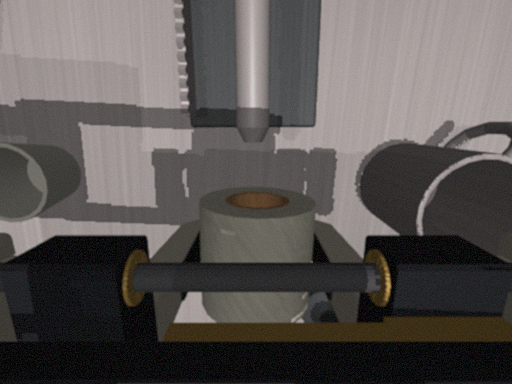

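View pics/t3.png

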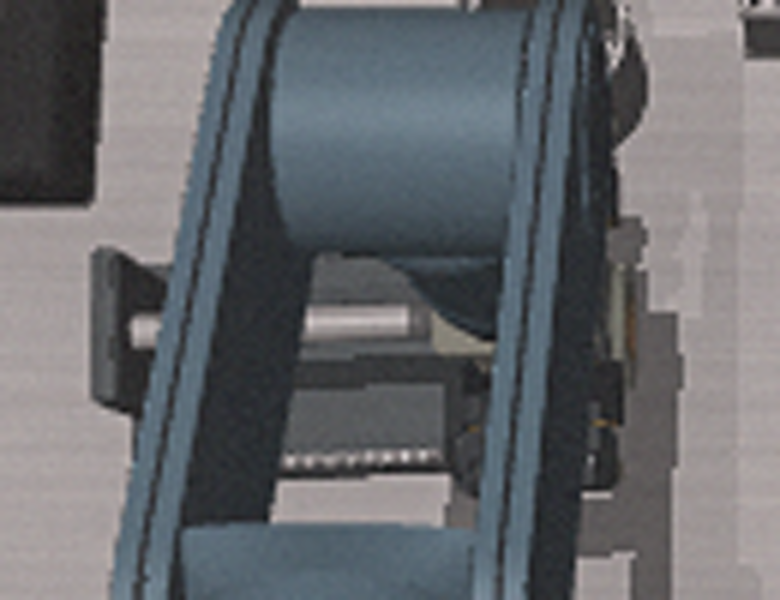

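```bash
python3 -m crank '[{"delta_pos":[0,-0.2,0.6],"spin":0,"hand":5.5},{"delta_pos":[0,-0.2,0.6],"spin":0,"hand":5.5},{"delta_pos":[0,-0.2,0.6],"spin":0,"hand":5.5}]'
python3 - <<'E'
from h import *
from rig import r
plan(.6294,.292,.1895,2.5)
d=r.get_image("wrist");crop(d,"pics/w4.png",170,60,180,180,4);
E
```

```text
time_s: 4.85
tool_pos: [0.634, 0.1089, 0.1903]
orientation: [2.173, 2.267, 0.002]
force: [0.4, 0.0, -0.0]
finger_gap: 0.0638
t 4.85 pos [0.634  0.1089 0.1903] jaw 2.44 tilt [ 2.e-03 -1.e-04 -1.e+00] F [ 0.4  0.  -0. ] gap 0.0638
delta cm [18.32  0.32  0.08] spin -0.1
```

View pics/w4.png

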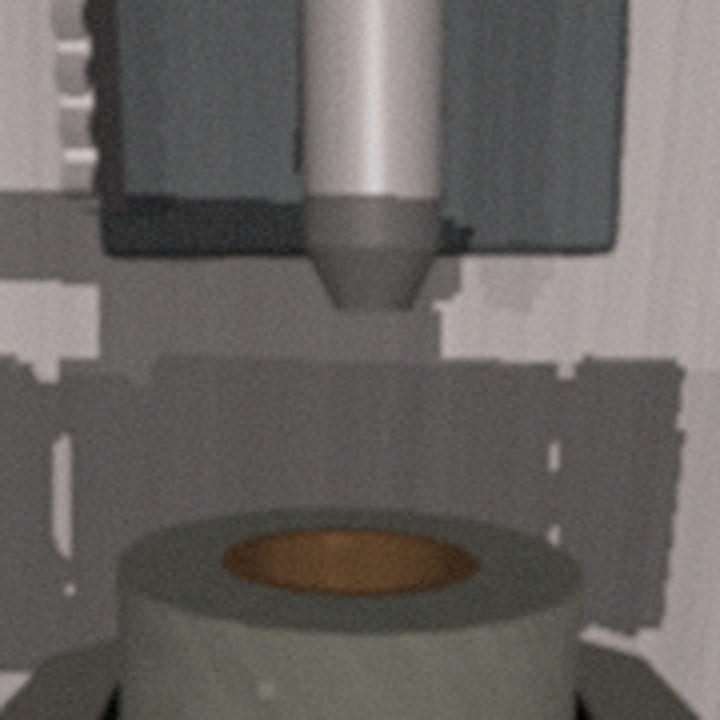

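```bash
python3 -m crank '[{"delta_pos":[0,0.3,0.1],"spin":0,"hand":5.5},{"delta_pos":[0.5,0.3,0.1],"spin":0,"hand":5.5},{"delta_pos":[2,0.3,0.1],"spin":0,"hand":5.5},{"delta_pos":[4,0.3,0.1],"spin":0,"hand":5.5},{"delta_pos":[6,0.3,0.1],"spin":0,"hand":5.5},{"delta_pos":[8,0.3,0.1],"spin":0,"hand":5.5},{"delta_pos":[9,0.3,0.1],"spin":0,"hand":5.5},{"delta_pos":[9,0.3,0.1],"spin":0,"hand":5.5}]'
python3 - <<'E'
from h import *
from rig import r
plan(.6294,.292,.1895,2.5)
d=r.get_image("wrist");crop(d,"pics/w5.png",170,0,180,240,3);
E
```

```text
time_s: 5.7
tool_pos: [0.6321, 0.2018, 0.1878]
orientation: [-2.169, -2.272, -0.0]
force: [-0.1, -0.5, -0.6]
finger_gap: 0.0636
t 5.7 pos [0.6321 0.2018 0.1878] jaw 2.65 tilt [-0.e+00  3.e-04 -1.e+00] F [-0.1 -0.5 -0.6] gap 0.0636
delta cm [ 9.02  0.14 -0.17] spin 0.2
```

View pics/w5.png

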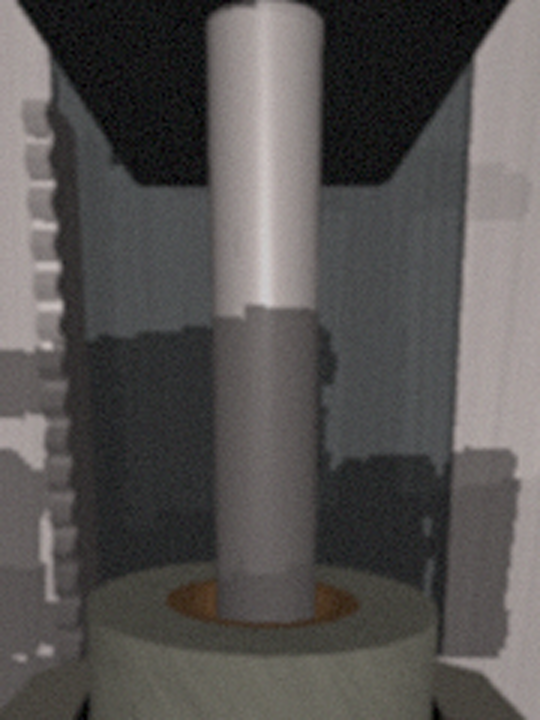

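```bash
python3 -m crank '[{"delta_pos":[2,0.1,-0.1],"spin":0,"hand":5.5},{"delta_pos":[4,0.1,-0.1],"spin":0,"hand":5.5},{"delta_pos":[6,0.1,-0.1],"spin":0,"hand":5.5},{"delta_pos":[7.5,0.1,-0.1],"spin":0,"hand":5.5},{"delta_pos":[8.5,0.1,-0.1],"spin":0,"hand":5.5},{"delta_pos":[9,0.1,-0.1],"spin":0,"hand":5.5},{"delta_pos":[9,0.1,-0.1],"spin":0,"hand":5.5}]'
python3 - <<'E'
from h import *
from rig import r
plan(.6294,.292,.1895,2.5)
d=r.get_image("wrist");crop(d,"pics/w6.png",150,40,220,200,3);
E
```

```text
time_s: 6.45
tool_pos: [0.6295, 0.2903, 0.1886]
orientation: [2.171, 2.271, -0.0]
force: [0.5, -0.6, -0.9]
finger_gap: 0.0639
t 6.45 pos [0.6295 0.2903 0.1886] jaw 2.56 tilt [-2.e-04 -2.e-04 -1.e+00] F [ 0.5 -0.6 -0.9] gap 0.0639
delta cm [ 0.17 -0.   -0.09] spin 0.1
```

View pics/w6.png

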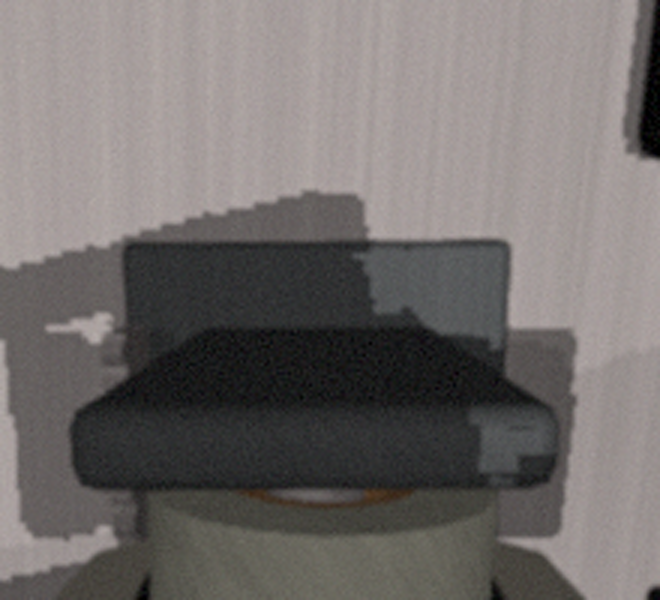

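```bash
python3 -m crank '[{"delta_pos":[0,0,0.4],"spin":0,"hand":5.5},{"delta_pos":[0,0,0.5],"spin":0,"hand":6.6},{"delta_pos":[0,0,0.5],"spin":0,"hand":7.5},{"delta_pos":[0,0,0.5],"spin":0,"hand":9.3},{"delta_pos":[0,0,0.5],"spin":0,"hand":9.3},{"delta_pos":[0,0,-3],"spin":0,"hand":9.3},{"delta_pos":[0,0,-7],"spin":0,"hand":9.3},{"delta_pos":[0,0,-9],"spin":0,"hand":9.3}]'
python3 - <<'E'
from h import *
from rig import r
plan(.492,-.0745,.25,-6)
s=r.get_image("scene");crop(s,"pics/s7.png",310,130,90,95,7);
E
```

```text
time_s: 7.3
tool_pos: [0.6307, 0.2899, 0.2829]
orientation: [2.171, 2.267, 0.007]
force: [0.0, 0.6, -0.0]
finger_gap: 0.0932
t 7.3 pos [0.6307 0.2899 0.2829] jaw 2.5 tilt [ 0.0052  0.0014 -1.    ] F [ 0.   0.6 -0. ] gap 0.0932
delta cm [-35.8  -15.46   3.17] spin 8.5
```

View pics/s7.png

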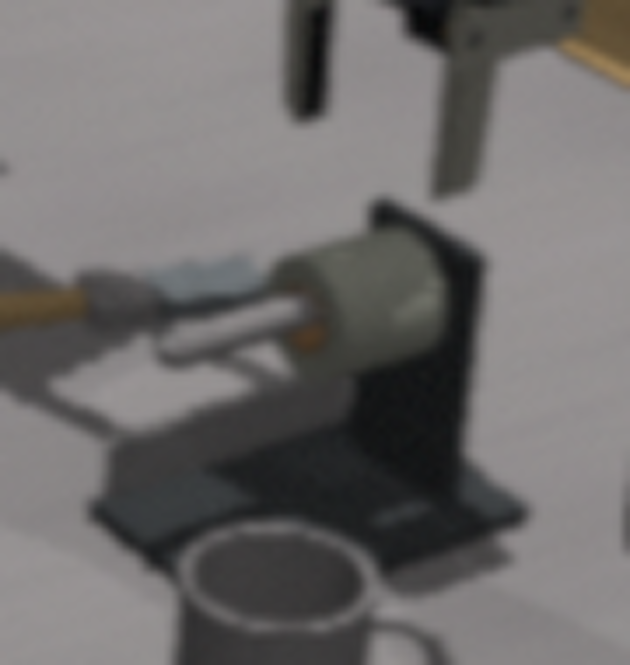

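The wide roll hangs on the rod next to the plate (crop 355,300), and the fingers are clear. Next is the narrow roll.

```bash
python3 -m crank '[{"delta_pos":[-35.8,-15.5,3],"spin":8.5,"hand":9.3},{"delta_pos":[-35.8,-15.5,3],"spin":8.5,"hand":9.3},{"delta_pos":[-35.8,-15.5,3],"spin":8.5,"hand":9.3},{"delta_pos":[-35.8,-15.5,3],"spin":8.5,"hand":9.3},{"delta_pos":[-35.8,-15.5,3],"spin":8.5,"hand":9.3},{"delta_pos":[-35.8,-15.5,3],"spin":8.5,"hand":9.3},{"delta_pos":[-35.8,-15.5,3],"spin":8.5,"hand":9.3},{"delta_pos":[-35.8,-15.5,3],"spin":8.5,"hand":9.3}]'
python3 -m crank '[{"delta_pos":[0,0,0],"spin":0,"hand":9.3},{"delta_pos":[0,0,0],"spin":0,"hand":9.3}]'
python3 - <<'E'
from h import *
from rig import r
plan(.492,-.0745,.105,-6)
d=r.get_image("wrist");cv2.imwrite("pics/w8.png",d["pixels"])
for p in [(.492,-.0745,.072),(.492,-.0745+.02,.072),(.492,-.0745-.02,.072),(.492+.032,-.0745,.04),(.492-.032,-.0745,.04)]: print(np.round(proj(d,p),1))
E
```

```text
time_s: 8.15
tool_pos: [0.4891, -0.0768, 0.2484]
orientation: [2.335, 2.101, -0.001]
force: [0.8, 0.8, -0.7]
finger_gap: 0.0927
time_s: 8.35
tool_pos: [0.4902, -0.0755, 0.2487]
orientation: [-2.338, -2.099, -0.001]
force: [0.2, -0.7, 0.2]
finger_gap: 0.093
t 8.35 pos [ 0.4902 -0.0755  0.2487] jaw -6.17 tilt [ 1.e-04  5.e-04 -1.e+00] F [ 0.2 -0.7  0.2] gap 0.093
delta cm [ 0.11  0.17 14.37] spin -0.2
[258.2 195. ]
[256.  174.9]
[260.3 214.4]
[287.3 184.6]
[228.9 190.7]
```

View pics/w8.png

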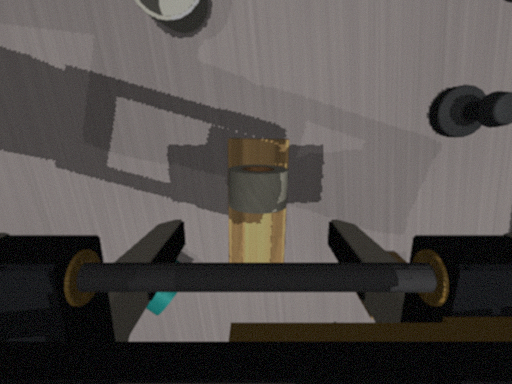

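```bash
python3 -m crank '[{"delta_pos":[0.2,0.1,5],"spin":0,"hand":9.3},{"delta_pos":[0.2,0.1,10],"spin":0,"hand":9.3},{"delta_pos":[0.2,0.1,13.4],"spin":0,"hand":9.3},{"delta_pos":[0.2,0.1,14.4],"spin":0,"hand":9.3},{"delta_pos":[0.2,0.1,14.4],"spin":0,"hand":9.3},{"delta_pos":[0.2,0.1,14.4],"spin":0,"hand":8}]'
python3 - <<'E'
from h import *
plan(.492,-.0725,.105,-6)
E
```

```text
time_s: 9.0
tool_pos: [0.493, -0.0726, 0.1061]
orientation: [2.332, 2.102, 0.002]
force: [0.1, -0.5, 0.5]
finger_gap: 0.0885
t 9.0 pos [ 0.493  -0.0726  0.1061] jaw -5.93 tilt [ 2.2e-03 -8.0e-04 -1.0e+00] F [ 0.1 -0.5  0.5] gap 0.0885
delta cm [-0.   -0.1   0.11] spin 0.1
```

```bash
python3 -m crank '[{"delta_pos":[0,0,0.1],"spin":0,"hand":7},{"delta_pos":[0,0,0.1],"spin":0,"hand":6},{"delta_pos":[0,0,0.1],"spin":0,"hand":5.5},{"delta_pos":[0,0,0.1],"spin":0,"hand":5.5},{"delta_pos":[0,0,0.1],"spin":0,"hand":5.5},{"delta_pos":[0,0,0.1],"spin":0,"hand":5.5}]' 25
python3 -m crank '[{"delta_pos":[0,0,-5],"spin":0,"hand":5.5},{"delta_pos":[0,0,-10],"spin":0,"hand":5.5},{"delta_pos":[0,0,-14.5],"spin":0,"hand":5.5},{"delta_pos":[0,0,-14.5],"spin":0,"hand":5.5}]'
python3 - <<'E'
from h import *
plan(.6365,.12,.25,2.5)
E
```

```text
time_s: 9.6
tool_pos: [0.4921, -0.0731, 0.1047]
orientation: [2.334, 2.101, 0.001]
force: [-0.6, 0.5, 6.4]
finger_gap: 0.0635
time_s: 10.0
tool_pos: [0.4946, -0.074, 0.2554]
orientation: [2.326, 2.094, 0.009]
force: [1.5, 0.1, -0.2]
finger_gap: 0.0639
t 10.0 pos [ 0.4946 -0.074   0.2554] jaw -6.0 tilt [ 0.012  -0.0046 -0.9999] F [ 1.5  0.1 -0.2] gap 0.0639
delta cm [20.78 12.08  0.62] spin -8.5
```

```bash
python3 -m crank '[{"delta_pos":[20.8,12.2,0],"spin":-8.5,"hand":5.5},{"delta_pos":[20.8,12.2,0],"spin":-8.5,"hand":5.5},{"delta_pos":[20.8,12.2,0],"spin":-8.5,"hand":5.5},{"delta_pos":[20.8,12.2,0],"spin":-8.5,"hand":5.5},{"delta_pos":[20.8,12.2,0],"spin":-8.5,"hand":5.5},{"delta_pos":[20.8,12.2,3],"spin":-8.5,"hand":5.5},{"delta_pos":[20.8,12.2,6.2],"spin":-8.5,"hand":5.5},{"delta_pos":[20.8,12.2,6.2],"spin":-8.5,"hand":5.5}]'
python3 -m crank '[{"delta_pos":[0,0,0],"spin":0,"hand":5.5},{"delta_pos":[0,0,0],"spin":0,"hand":5.5}]'
python3 - <<'E'
from h import *
from rig import r
plan(.6365,.12,.1895,2.5)
d=r.get_image("wrist");crop(d,"pics/w9.png",150,40,220,220,3);
E
```

```text
time_s: 10.8
tool_pos: [0.6314, 0.1215, 0.1806]
orientation: [-2.166, -2.264, 0.013]
force: [-0.8, -0.4, -1.3]
finger_gap: 0.0639
time_s: 11.0
tool_pos: [0.6355, 0.1209, 0.1883]
orientation: [2.172, 2.268, 0.003]
force: [0.1, -0.1, 1.0]
finger_gap: 0.064
t 11.0 pos [0.6355 0.1209 0.1883] jaw 2.47 tilt [ 2.3e-03  1.0e-04 -1.0e+00] F [ 0.1 -0.1  1. ] gap 0.064
delta cm [-0.09  0.1  -0.12] spin -0.0
```

View pics/w9.png

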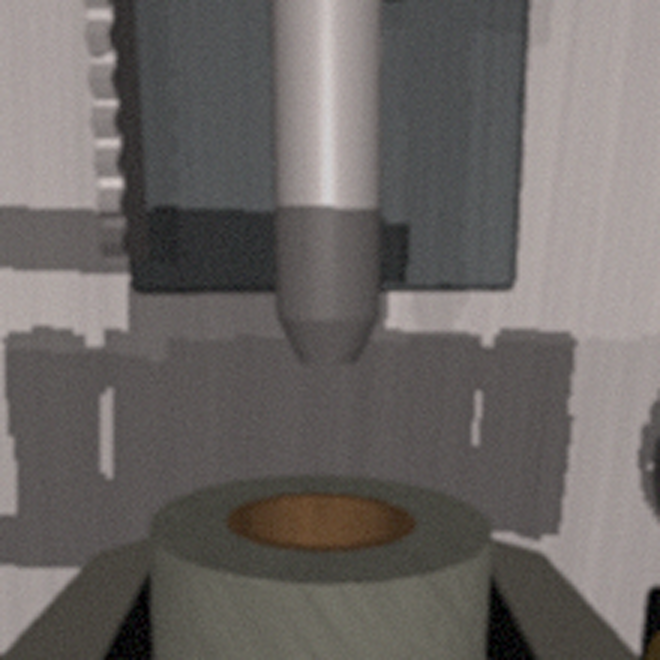

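```bash
python3 -m crank '[{"delta_pos":[0.5,0.1,-0.1],"spin":0,"hand":5.5},{"delta_pos":[2,0.1,-0.1],"spin":0,"hand":5.5},{"delta_pos":[4,0.1,-0.1],"spin":0,"hand":5.5},{"delta_pos":[6,0.1,-0.1],"spin":0,"hand":5.5},{"delta_pos":[7.5,0.1,-0.1],"spin":0,"hand":5.5},{"delta_pos":[8.5,0.1,-0.1],"spin":0,"hand":5.5},{"delta_pos":[9,0.1,-0.1],"spin":0,"hand":5.5},{"delta_pos":[9,0.1,-0.1],"spin":0,"hand":5.5}]'
python3 - <<'E'
from h import *
from rig import r
plan(.6316,.2415,.1895,2.5)
d=r.get_image("wrist");crop(d,"pics/w10.png",150,20,220,220,3);
E
```

```text
time_s: 11.85
tool_pos: [0.6317, 0.2118, 0.1878]
orientation: [2.171, 2.27, -0.0]
force: [-0.5, -1.0, -1.0]
finger_gap: 0.064
t 11.85 pos [0.6317 0.2118 0.1878] jaw 2.56 tilt [ 0.e+00 -1.e-04 -1.e+00] F [-0.5 -1.  -1. ] gap 0.064
delta cm [ 2.96  0.12 -0.17] spin 0.1
```

View pics/w10.png

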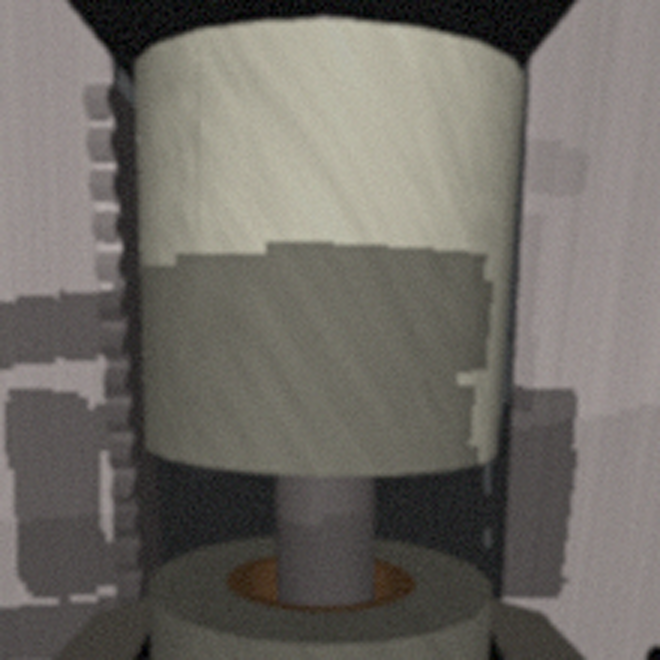

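```bash
python3 -m crank '[{"delta_pos":[1,0.1,0],"spin":0,"hand":5.5},{"delta_pos":[2,0.1,0.1],"spin":0,"hand":5.5},{"delta_pos":[2.6,0.1,0.3],"spin":0,"hand":5.5},{"delta_pos":[2.9,0.1,0.3],"spin":0,"hand":5.5},{"delta_pos":[2.9,0.1,0.3],"spin":0,"hand":5.5}]'
python3 - <<'E'
from h import *
from rig import r
plan(.6316,.2415,.1895,2.5)
d=r.get_image("wrist");crop(d,"pics/w11.png",150,20,220,220,3);
E
```

```text
time_s: 12.4
tool_pos: [0.6313, 0.2407, 0.1845]
orientation: [-2.171, -2.27, 0.0]
force: [-0.3, 0.6, 0.2]
finger_gap: 0.064
t 12.4 pos [0.6313 0.2407 0.1845] jaw 2.54 tilt [-4.e-04 -0.e+00 -1.e+00] F [-0.3  0.6  0.2] gap 0.064
delta cm [ 0.08  0.03 -0.5 ] spin 0.0
```

View pics/w11.png

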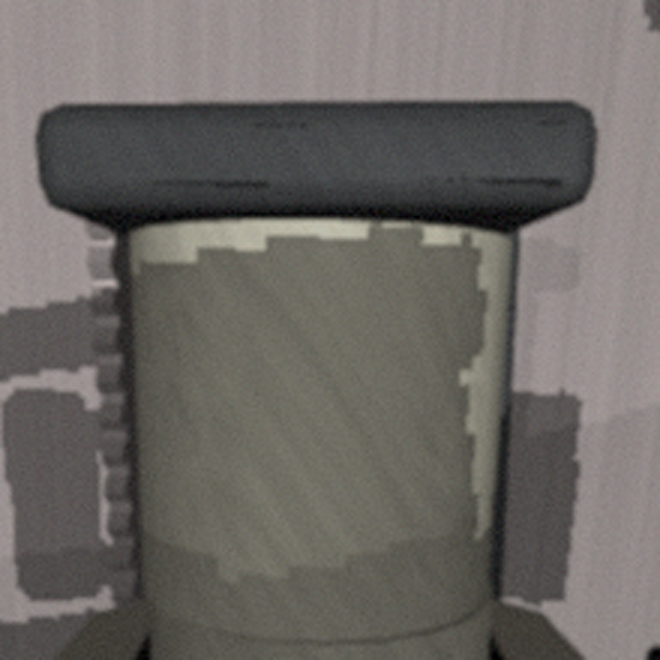

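```bash
python3 -m crank '[{"delta_pos":[0.1,0,0.1],"spin":0,"hand":6.6},{"delta_pos":[0.1,0,0.1],"spin":0,"hand":7.5},{"delta_pos":[0.1,0,0.1],"spin":0,"hand":9.3},{"delta_pos":[0.1,0,0.1],"spin":0,"hand":9.3},{"delta_pos":[0.1,0,-3],"spin":0,"hand":9.3},{"delta_pos":[0.1,0,-7],"spin":0,"hand":9.3},{"delta_pos":[0.1,0,-9],"spin":0,"hand":9.3}]'
python3 - <<'E'
from h import *
from rig import r
plan(.636,-.2168,.25,-1.5)
s=r.get_image("scene");crop(s,"pics/s12.png",310,130,90,95,7);
d=r.get_image("wrist");cv2.imwrite("pics/w12.png",d["pixels"])
E
```

```text
time_s: 13.15
tool_pos: [0.6325, 0.2413, 0.2785]
orientation: [2.171, 2.267, 0.006]
force: [-0.2, -0.5, 0.6]
finger_gap: 0.0931
t 13.15 pos [0.6325 0.2413 0.2785] jaw 2.49 tilt [ 4.6e-03  9.0e-04 -1.0e+00] F [-0.2 -0.5  0.6] gap 0.0931
delta cm [-45.78  -1.65   2.81] spin 4.0
```

View pics/s12.png

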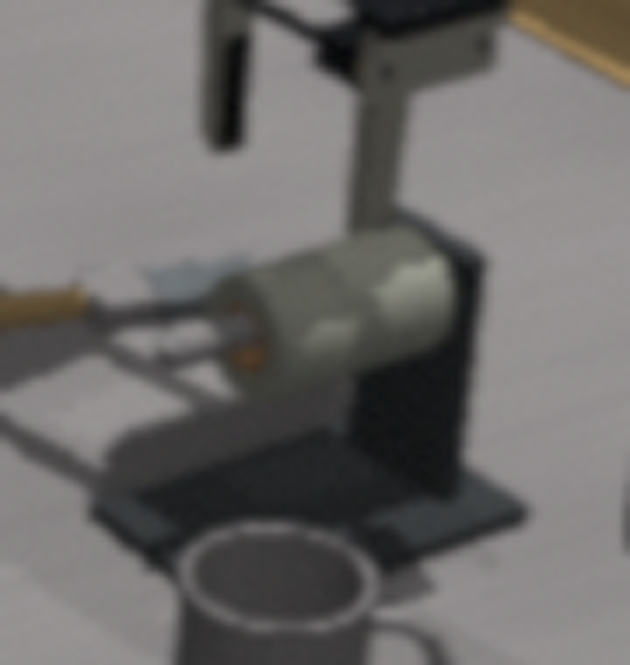

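View pics/w12.png

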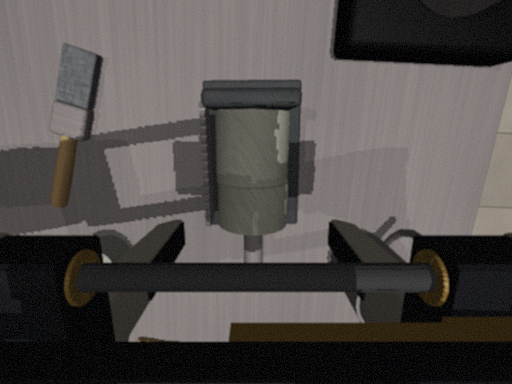

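```bash
python3 -m crank '[{"delta_pos":[-45.8,-1.6,2.8],"spin":4,"hand":9.3},{"delta_pos":[-45.8,-1.6,2.8],"spin":4,"hand":9.3},{"delta_pos":[-45.8,-1.6,2.8],"spin":4,"hand":9.3},{"delta_pos":[-45.8,-1.6,2.8],"spin":4,"hand":9.3},{"delta_pos":[-45.8,-1.6,2.8],"spin":4,"hand":9.3},{"delta_pos":[-45.8,-1.6,2.8],"spin":4,"hand":9.3},{"delta_pos":[-45.8,-1.6,2.8],"spin":4,"hand":9.3},{"delta_pos":[-45.8,-1.6,2.8],"spin":4,"hand":9.3}]'
python3 - <<'E'
from h import *
plan(.636,-.2168,.25,-1.5)
E
```

```text
time_s: 14.05
tool_pos: [0.6341, -0.1599, 0.2487]
orientation: [-2.249, -2.191, 0.001]
force: [0.7, -0.1, 0.2]
finger_gap: 0.0932
t 14.05 pos [ 0.6341 -0.1599  0.2487] jaw -1.51 tilt [-1.9e-03  9.0e-04 -1.0e+00] F [ 0.7 -0.1  0.2] gap 0.0932
delta cm [-5.68  0.34 -0.14] spin -0.0
```

```bash
python3 -m crank '[{"delta_pos":[-3.5,0.2,2],"spin":0,"hand":9.3},{"delta_pos":[-5.5,0.2,4],"spin":0,"hand":9.3},{"delta_pos":[-5.5,0.2,4],"spin":0,"hand":9.3},{"delta_pos":[-5.5,0.2,4],"spin":0,"hand":9.3}]'
python3 - <<'E'
from h import *
from rig import r
plan(.636,-.2168,.09,-1.5)
d=r.get_image("wrist");cv2.imwrite("pics/w13.png",d["pixels"]);crop(d,"pics/w13c.png",190,110,140,140,5)
u=np.array([np.sin(np.radians(1.5)),np.cos(np.radians(1.5)),0]);v=np.array([u[1],-u[0],0]);C=np.array([.636,-.2168,.05])
for a in(1,-1):
  for b in(-1,1):
    q=np.array(proj(d,C+a*.03*u+b*.025*v));print(a,b,q.round(1),((q+.5-[190,110])*5).round(0))
E
```

```text
time_s: 14.45
tool_pos: [0.6348, -0.2128, 0.2088]
orientation: [-2.249, -2.189, 0.001]
force: [-0.8, 0.0, 0.6]
finger_gap: 0.0929
t 14.45 pos [ 0.6348 -0.2128  0.2088] jaw -1.57 tilt [-0.0026  0.002  -1.    ] F [-0.8  0.   0.6] gap 0.0929
delta cm [-0.42  0.16 11.88] spin -0.1
1 -1 [230.4 173.3] [205. 319.]
1 1 [286.5 173.2] [485. 319.]
-1 -1 [232. 236.] [212. 632.]
-1 1 [284.9 236. ] [477. 632.]
```

View pics/w13.png

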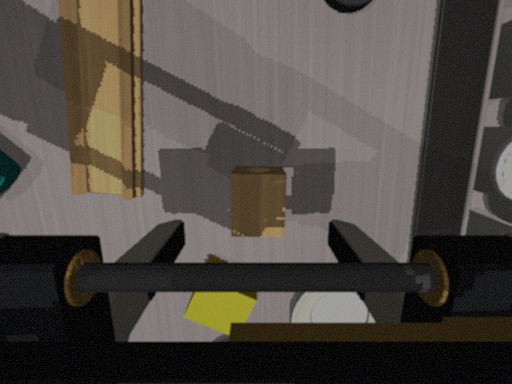

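View pics/w13c.png

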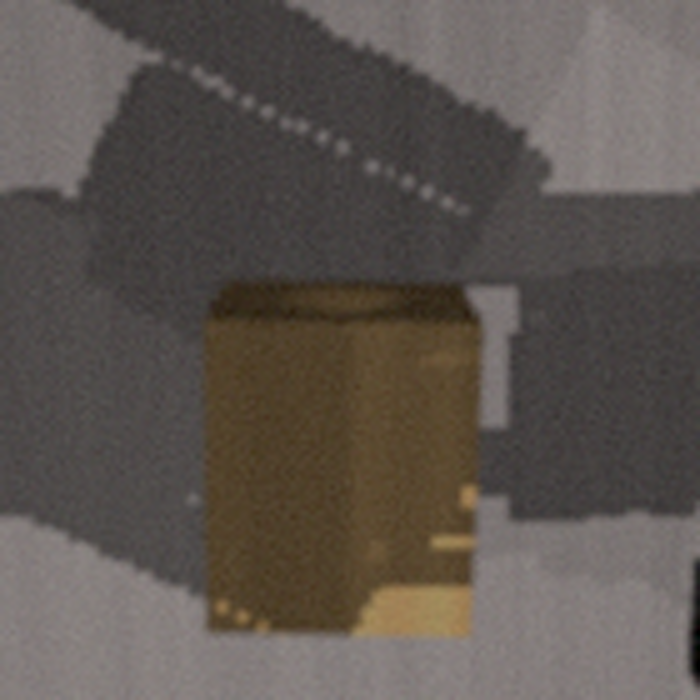

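The cap is where predicted, with corners within about 1 px and its open hole facing +y (crop 345,300). I descend and grip.

```bash
python3 -m crank '[{"delta_pos":[-0.4,0.1,4],"spin":0,"hand":9.3},{"delta_pos":[-0.4,0.1,8],"spin":0,"hand":9.3},{"delta_pos":[-0.4,0.1,10.8],"spin":0,"hand":9.3},{"delta_pos":[-0.4,0.1,11.7],"spin":0,"hand":9.3},{"delta_pos":[-0.4,0.1,11.7],"spin":0,"hand":9.3},{"delta_pos":[-0.4,0.1,11.7],"spin":0,"hand":9.3}]'
python3 - <<'E'
from h import *
plan(.6355,-.2168,.09,-1.5)
E
```

```text
time_s: 15.1
tool_pos: [0.6378, -0.2168, 0.0955]
orientation: [2.247, 2.191, 0.002]
force: [-0.0, 0.3, 0.5]
finger_gap: 0.0929
t 15.1 pos [ 0.6378 -0.2168  0.0955] jaw -1.44 tilt [ 0.0029 -0.0014 -1.    ] F [-0.   0.3  0.5] gap 0.0929
delta cm [-0.   -0.23  0.55] spin 0.1
```

```bash
python3 -m crank '[{"delta_pos":[0,-0.2,0.5],"spin":0,"hand":8},{"delta_pos":[0,-0.2,0.5],"spin":0,"hand":7},{"delta_pos":[0,-0.2,0.5],"spin":0,"hand":6},{"delta_pos":[0,-0.2,0.5],"spin":0,"hand":5},{"delta_pos":[0,-0.2,0.5],"spin":0,"hand":4},{"delta_pos":[0,-0.2,0.5],"spin":0,"hand":4},{"delta_pos":[0,-0.2,0.5],"spin":0,"hand":4},{"delta_pos":[0,-0.2,0.5],"spin":0,"hand":4}]' 40
python3 - <<'E'
from h import *
plan(.6355,-.2168,.09,-1.5)
E
```

```text
time_s: 15.9
tool_pos: [0.6346, -0.2172, 0.0885]
orientation: [2.25, 2.192, 0.0]
force: [0.1, -0.2, 1.9]
finger_gap: 0.0497
t 15.9 pos [ 0.6346 -0.2172  0.0885] jaw -1.5 tilt [ 5.e-04 -2.e-04 -1.e+00] F [ 0.1 -0.2  1.9] gap 0.0497
delta cm [ 0.04  0.09 -0.15] spin -0.0
```

```bash
python3 -m crank '[{"delta_pos":[0,0,-4],"spin":0,"hand":4},{"delta_pos":[0,0,-8],"spin":0,"hand":4},{"delta_pos":[0,0,-12],"spin":0,"hand":4},{"delta_pos":[0,0,-16],"spin":0,"hand":4},{"delta_pos":[4,0,-16],"spin":-4,"hand":4},{"delta_pos":[9,0,-16],"spin":-4,"hand":4},{"delta_pos":[14,0,-16],"spin":-4,"hand":4},{"delta_pos":[19,0,-16],"spin":-4,"hand":4}]'
python3 - <<'E'
from h import *
plan(.637,.115,.25,2.5)
E
```

```text
time_s: 16.7
tool_pos: [0.6388, -0.0256, 0.248]
orientation: [-2.173, -2.268, 0.001]
force: [0.5, 0.1, -1.7]
finger_gap: 0.0502
t 16.7 pos [ 0.6388 -0.0256  0.248 ] jaw 2.45 tilt [-8.e-04  2.e-04 -1.e+00] F [ 0.5  0.1 -1.7] gap 0.0502
delta cm [14.05  0.42 -0.2 ] spin -0.0
```

```bash
python3 -m crank '[{"delta_pos":[4,0.3,0],"spin":0,"hand":4},{"delta_pos":[8,0.3,1],"spin":0,"hand":4},{"delta_pos":[11,0.3,3],"spin":0,"hand":4},{"delta_pos":[13,0.3,5],"spin":0,"hand":4},{"delta_pos":[13.5,0.3,6],"spin":0,"hand":4},{"delta_pos":[13.5,0.3,6],"spin":0,"hand":4},{"delta_pos":[13.5,0.3,6],"spin":0,"hand":4}]'
python3 - <<'E'
from h import *
from rig import r
plan(.637,.118,.1885,2.5)
d=r.get_image("wrist");crop(d,"pics/w14.png",170,70,180,180,4);
s=r.get_image("scene");crop(s,"pics/s14.png",290,130,110,90,7);
for z in(.125,):print(np.round((np.array(proj(d,(.6345,.174,z)))+.5-[170,70])*4,0))
E
```

```text
time_s: 17.4
tool_pos: [0.6369, 0.1068, 0.1886]
orientation: [2.173, 2.269, -0.001]
force: [0.0, -0.3, -0.3]
finger_gap: 0.0501
t 17.4 pos [0.6369 0.1068 0.1886] jaw 2.47 tilt [ 1.e-04 -6.e-04 -1.e+00] F [ 0.  -0.3 -0.3] gap 0.0501
delta cm [1.12 0.06 0.01] spin -0.0
[354. 226.]
```

View pics/w14.png

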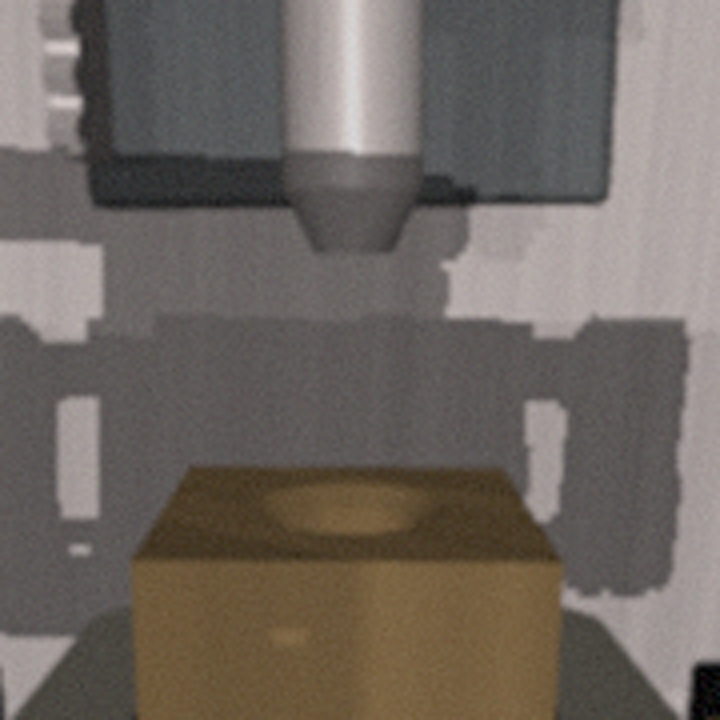

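View pics/s14.png

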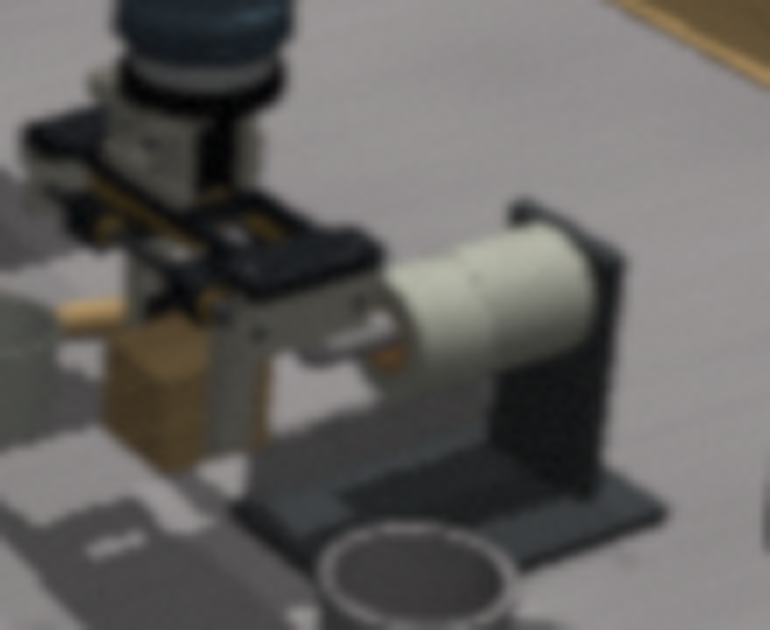

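```bash
python3 -m crank '[{"delta_pos":[0.5,0.1,0],"spin":0,"hand":4},{"delta_pos":[1.5,0.1,0],"spin":0,"hand":4},{"delta_pos":[2.5,0.1,0],"spin":0,"hand":4},{"delta_pos":[3.2,0.1,0],"spin":0,"hand":4},{"delta_pos":[3.8,0.1,0],"spin":0,"hand":4},{"delta_pos":[4.4,0.1,0],"spin":0,"hand":4},{"delta_pos":[5,0.1,0],"spin":0,"hand":4},{"delta_pos":[5,0.1,0],"spin":0,"hand":4}]'
python3 - <<'E'
from h import *
from rig import r
plan(.634,.184,.1885,2.5)
d=r.get_image("wrist");crop(d,"pics/w15.png",170,70,180,180,4);
E
```

```text
time_s: 18.3
tool_pos: [0.6352, 0.1588, 0.1883]
orientation: [-2.171, -2.27, -0.0]
force: [0.4, 0.5, -0.7]
finger_gap: 0.05
t 18.3 pos [0.6352 0.1588 0.1883] jaw 2.56 tilt [-1.e-04  2.e-04 -1.e+00] F [ 0.4  0.5 -0.7] gap 0.05
delta cm [ 2.52 -0.01 -0.02] spin 0.1
```

View pics/w15.png

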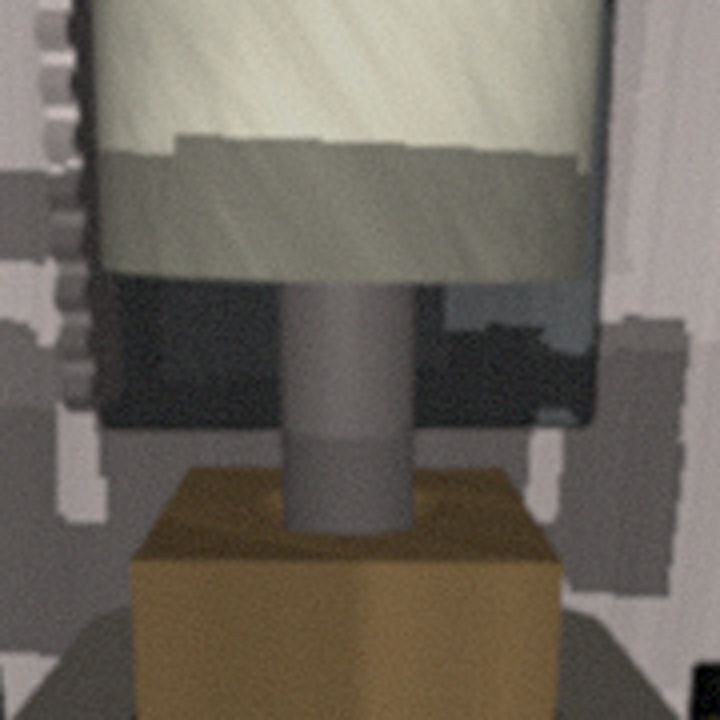

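The nose is inside the hole, centred (rod 349, cap 347), with no contact force. I continue slowly.

```bash
python3 -m crank '[{"delta_pos":[0.5,0,0],"spin":0,"hand":4},{"delta_pos":[1,0,0],"spin":0,"hand":4},{"delta_pos":[1.5,0,0],"spin":0,"hand":4},{"delta_pos":[1.9,0,0],"spin":0,"hand":4},{"delta_pos":[2.1,0,0],"spin":0,"hand":4},{"delta_pos":[2.2,0,0],"spin":0,"hand":4},{"delta_pos":[2.2,0,0],"spin":0,"hand":4}]'
python3 -m crank '[{"delta_pos":[0.1,0,0],"spin":0,"hand":4},{"delta_pos":[0.2,0,0],"spin":0,"hand":4},{"delta_pos":[0.2,0,0],"spin":0,"hand":4}]'
python3 -m crank '[{"delta_pos":[0.1,0,0],"spin":0,"hand":4},{"delta_pos":[0.1,0,0],"spin":0,"hand":4}]'
```

```text
time_s: 19.05
tool_pos: [0.6343, 0.18, 0.1883]
orientation: [2.172, 2.27, -0.0]
force: [1.3, 0.2, -2.0]
finger_gap: 0.05
time_s: 19.35
tool_pos: [0.6344, 0.1809, 0.1883]
orientation: [2.172, 2.268, -0.002]
force: [0.4, -4.5, -1.1]
finger_gap: 0.0499
time_s: 19.55
tool_pos: [0.6344, 0.181, 0.1883]
orientation: [2.172, 2.268, -0.004]
force: [-0.2, -8.1, -0.5]
finger_gap: 0.0499
```

Run:
```python
from h import *
from rig import r
plan(.634,.184,.1885,2.5)
d=r.get_image("wrist");crop(d,"pics/w16.png",170,0,180,190,4);crop(d,"pics/w16b.png",130,60,250,180,3)
t=r.get_image("top");crop(t,"pics/t16.png",110,115,130,100,6)
for y in (.3258,.312): print(np.round((np.array(proj(d,(.628,y,.15)))+.5-[130,60])*3,0))
```

```text
t 19.55 pos [0.6344 0.181  0.1883] jaw 2.47 tilt [-3.e-04 -3.e-03 -1.e+00] F [-0.2 -8.1 -0.5] gap 0.0499
delta cm [ 0.3  -0.02 -0.02] spin -0.0
[ 383. -475.]
[ 378. -336.]
```

View pics/w16b.png

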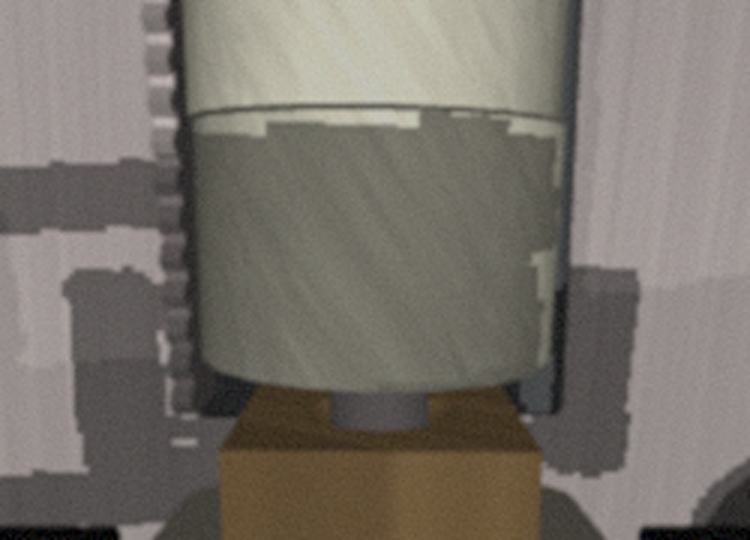

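View pics/t16.png

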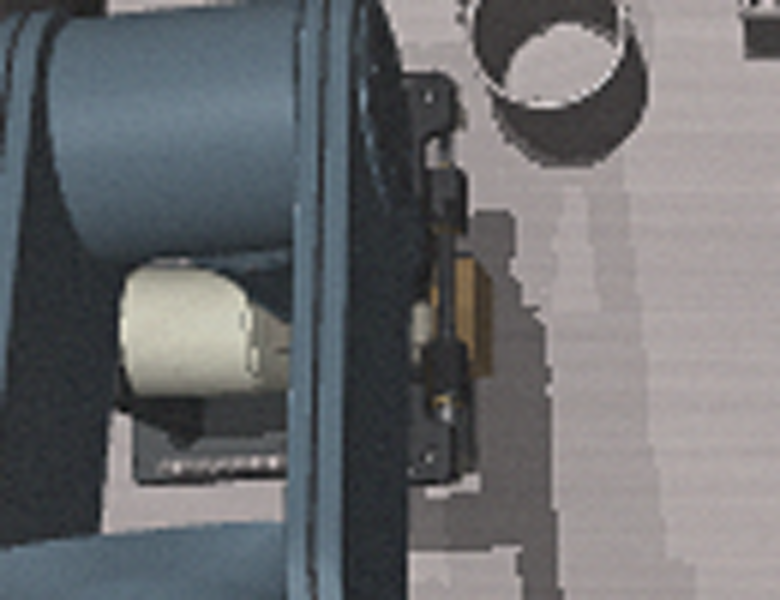

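```bash
python3 -m crank '[{"delta_pos":[0.1,0,0],"spin":0,"hand":4},{"delta_pos":[0.2,0,0],"spin":0,"hand":4},{"delta_pos":[0.3,0,0],"spin":0,"hand":4},{"delta_pos":[0.3,0,0],"spin":0,"hand":4}]'
python3 - <<'E'
from h import *
from rig import r
plan(.634,.184,.1885,2.5)
d=r.get_image("wrist");crop(d,"pics/w17.png",130,60,250,180,3)
E
```

```text
time_s: 20.05
tool_pos: [0.6344, 0.1814, 0.1882]
orientation: [2.17, 2.265, -0.009]
force: [-0.0, -16.4, -0.5]
finger_gap: 0.0497
t 20.05 pos [0.6344 0.1814 0.1882] jaw 2.44 tilt [-8.0e-04 -7.2e-03 -1.0e+00] F [ -0.  -16.4  -0.5] gap 0.0497
delta cm [ 0.26 -0.03 -0.03] spin -0.1
```

View pics/w17.png

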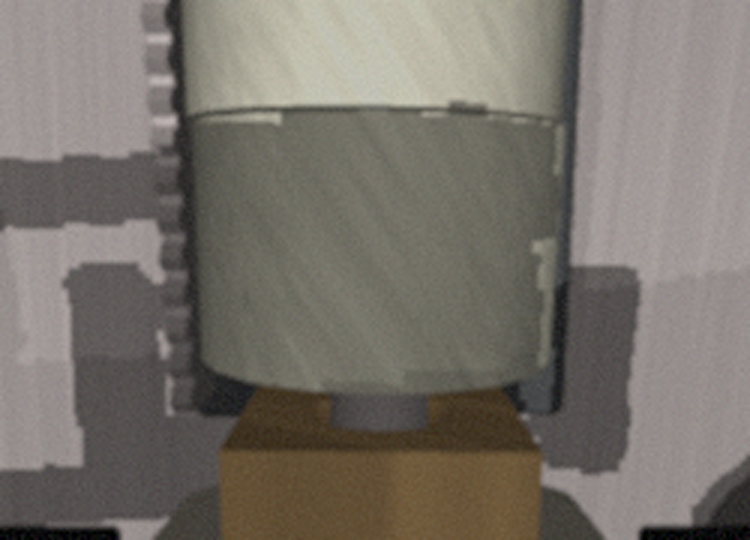

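A hard stop: 16 N with no further travel, and a 9–10 mm gap still visible to the narrow roll, so the rod's tip is on the hole's bottom. I relieve the push and release.

```bash
python3 -m crank '[{"delta_pos":[-0.3,0,0.05],"spin":0,"hand":4},{"delta_pos":[-0.5,0,0.1],"spin":0,"hand":4},{"delta_pos":[-0.5,0,0.1],"spin":0,"hand":4}]'
python3 -m crank '[{"delta_pos":[0,0,0],"spin":0,"hand":5.3},{"delta_pos":[0,0,0],"spin":0,"hand":6},{"delta_pos":[0,0,0],"spin":0,"hand":7.5},{"delta_pos":[0,0,0],"spin":0,"hand":9.3},{"delta_pos":[0,0,0],"spin":0,"hand":9.3},{"delta_pos":[0,0,0],"spin":0,"hand":9.3}]'
python3 - <<'E'
from h import *
from rig import r
plan(.634,.184,.1885,2.5)
d=r.get_image("wrist");crop(d,"pics/w18.png",130,60,250,180,3)
E
```

```text
time_s: 20.4
tool_pos: [0.6344, 0.1807, 0.1874]
orientation: [-2.173, -2.269, -0.001]
force: [0.7, -2.8, -1.8]
finger_gap: 0.05
time_s: 21.0
tool_pos: [0.6343, 0.181, 0.1874]
orientation: [-2.172, -2.269, -0.0]
force: [-0.2, -0.5, 0.4]
finger_gap: 0.0874
t 21.0 pos [0.6343 0.181  0.1874] jaw 2.51 tilt [ 0.e+00  1.e-04 -1.e+00] F [-0.2 -0.5  0.4] gap 0.0874
delta cm [ 0.3  -0.02 -0.11] spin 0.0
```

View pics/w18.png

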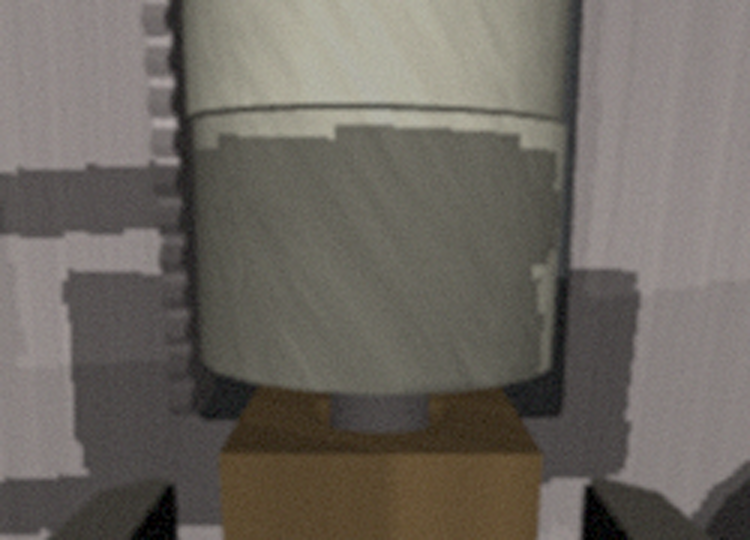

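Released, and the cap stayed. I raise straight up, move clear, and check.

```bash
python3 -m crank '[{"delta_pos":[0,0,-3],"spin":0,"hand":9.3},{"delta_pos":[0,0,-7],"spin":0,"hand":9.3},{"delta_pos":[0,0,-11],"spin":0,"hand":9.3},{"delta_pos":[-5,-2,-12],"spin":0,"hand":9.3},{"delta_pos":[-10,-7,-12],"spin":0,"hand":9.3},{"delta_pos":[-15,-12,-12],"spin":0,"hand":9.3},{"delta_pos":[-20,-16,-12],"spin":0,"hand":9.3},{"delta_pos":[-22,-18,-12],"spin":0,"hand":9.3}]'
python3 -m crank '[{"delta_pos":[0,0,0],"spin":0,"hand":9.3},{"delta_pos":[0,0,0],"spin":0,"hand":9.3},{"delta_pos":[0,0,0],"spin":0,"hand":9.3}]'
python3 - <<'E'
from h import *
from rig import r
t=r.get_image("top");s=r.get_image("scene")
crop(t,"pics/t19.png",110,95,120,100,6);crop(s,"pics/s19.png",310,150,90,75,8);cv2.imwrite("pics/s19f.png",s["pixels"])
E
```

```text
time_s: 21.85
tool_pos: [0.4869, -0.0189, 0.3075]
orientation: [2.171, 2.269, 0.0]
force: [0.8, -1.2, 0.7]
finger_gap: 0.0929
time_s: 22.15
tool_pos: [0.4891, -0.0173, 0.3077]
orientation: [2.172, 2.269, 0.002]
force: [0.2, 0.2, 0.5]
finger_gap: 0.0929
```

View pics/t19.png

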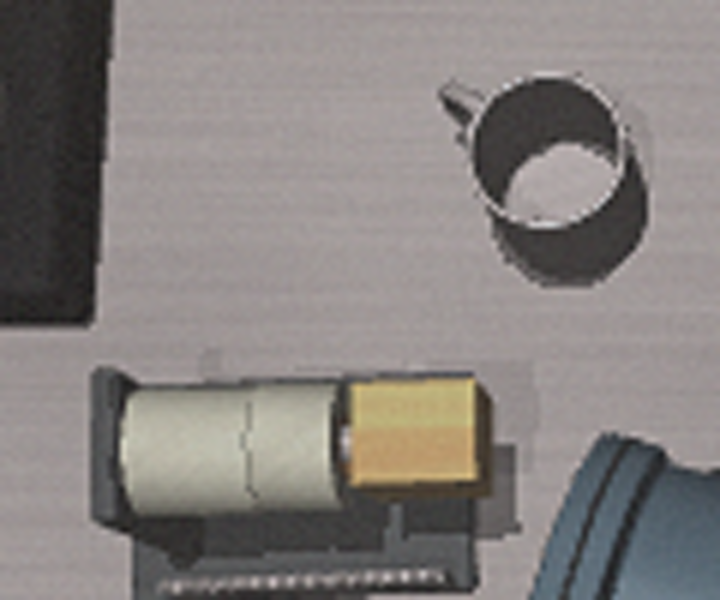

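View pics/s19.png

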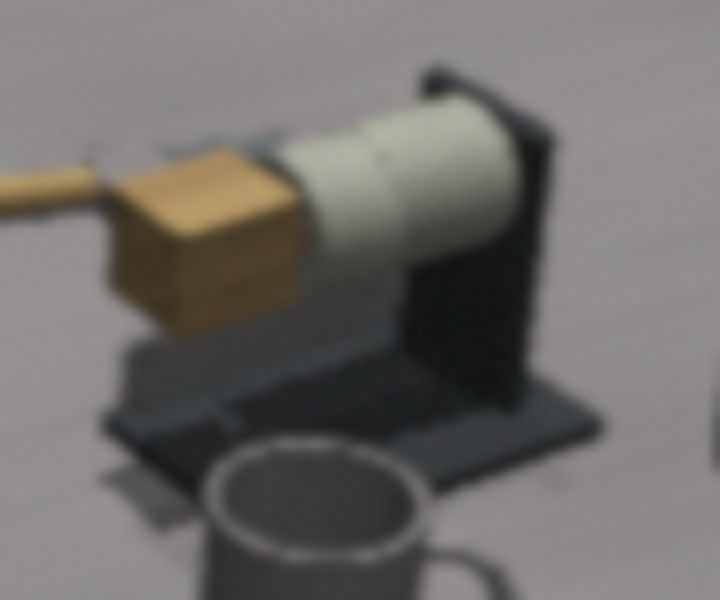

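View pics/s19f.png

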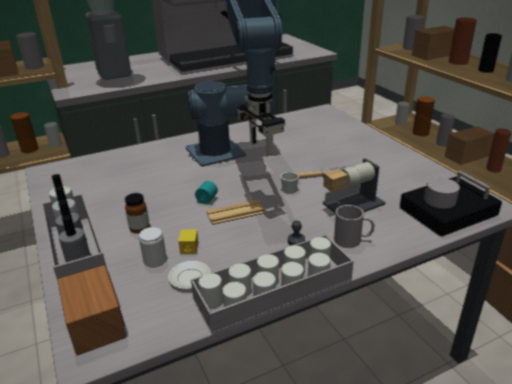

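Run:
```python
from h import *
from rig import r
t=r.get_image("top")
D=lambda x,y,z:at(t,110+x/6-.5+.5/6,95+y/6-.5+.5/6,z)
a=D(350,433,.1485);b=D(477,427,.1485);print("cap mouth/back",a.round(4),b.round(4),np.linalg.norm(a-b).round(4),"ang",np.degrees(np.arctan2(*(a-b)[:2])).round(1))
for n,x,y in(("wide in",125,448),("joint",248,444),("narrow out",336,440)):print(n,D(x,y,.151).round(4))
print("seat->root y along", (a[1]-.04)-.3235)
```

```text
cap mouth/back [0.6335 0.2111 0.1485] [0.6368 0.1498 0.1485] 0.0613 ang -3.1
wide in [0.6251 0.3184 0.151 ]
joint [0.6274 0.2593 0.151 ]
narrow out [0.6296 0.217  0.151 ]
seat->root y along -0.15244636488613122
```

```bash
python3 -c "
from rig import r
print(r.hand_in())"
```

```text
the job is handed in; nothing more can be done
None
```

The dispenser is loaded: the wide roll is on the rod by the back plate, the narrow roll is outside it, and the pale wooden cap closes the rod. I handed the job in at about 22 s with the gripper open and clear of everything; the hand-in gives no verdict.

**Last checks, measured from the top camera along the rod from the back plate:**

| Item | Measured (m) | Allowed (m) |
|---|---|---|
| Wide roll centre | about −0.034 | −0.052 to −0.026 |
| Narrow roll centre | about −0.085 | −0.102 to −0.072 |
| Bottom of the cap's hole | about −0.152 | −0.159 to −0.140 |

- **Cap fully home:** it stopped hard, with 16 N of push moving it no further. A 6–9 mm gap to the narrow roll was still visible, so the rolls were not what stopped it.
- **Cap in line:** its heading is within about 1° of the rod, well inside 0.15 rad.
- **Bystanders:** in the final pictures they stand where they started, judged by eye.

**Disagreement:** the cap stopped about 3 mm earlier than my first estimate of the rod tip predicted. Putting the rod root at y = 0.3235 instead of 0.3258 accounts for most of that. It agrees with my direct top-camera reading of 0.3238, and the table uses it.

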